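# Punch the screw mark through a price-sign foot

## Robot

A 6-joint arm with a two-finger parallel gripper is mounted at the origin on the work surface. World frame = base frame: x ahead of the robot, y to its left, z up, the work surface at z = 0. Lengths are in mm, angles in rad, forces in N, time in s.
With the tool pointing down it reaches from about 350 to 925 mm from the base axis. Payload 6.4 kg.
Tool frame: the origin (TCP) lies midway between the tips of the shut fingers; the grasp point (between the pads) lies 19 mm behind it; z points along the fingers, x is the direction in which the jaws open and shut, and the axes are right-handed (so a half turn about z gives the same grasp; the last joint's range is limited). The gripper opens to 85 mm and grips with 20 to 120 N. Pads are 22 mm wide; open, the fingers measure 114 mm over their backs; the gripper's body (76 mm by 85 mm) begins 54 mm behind the grasp point. The pads swing forward as they close: fully open they stand 13 mm farther back than shut.
Start: joints at [1.103, 0.245, 1.558, -0, 1.339, -0.174], TCP at [188.231, 622.16, 207.29] pointing down, gripper open.
Joint ranges: [-3.13, 3.13], [-1.02, 2.26], [0.13, 2.54], [-0.95, 4.09], [0.21, 2.88], [-2.74, 2.74]. Speed limits (rad/s): [2.57, 2.57, 3.14, 3.14, 3.14, 3.14].

## Interface

Orientations are given as a rotation vector (axis times angle).
In Python, from station import r gives the robot as it stands.
- The arm moves only by the shell command python3 -m pendant 'ROWS' [OPENING] [FORCE]. ROWS is JSON, a list of rows, each a list of 2 entries, a list of its own where there are three numbers: the shift along the tool's x, y, z in cm, then the turn about the tool's z in rad. In form: [[[x, y, z], turn], ...]. A call has 1 to 5 rows; each row shifts and turns the commanded pose from where the row before left it, along the tool's axes as they then stand; what a row does not reach is not made up. A row lasts 1/12 s, in which the tool goes at most 41.7 mm and 7.16 degrees, less where a joint would pass 70% of its speed; a pose out of reach is approached as far as the arm can. A call with a gripper value outside its range is refused whole. OPENING is the gripper command: -1 is shut, 1 is fully open, values between are in proportion, set as the call begins (- or left out, the last holds). The fingers move at their own pace and stop on an object; FORCE is the grip in N (left out, the last holds). Time passes only in rows, so rows that do not move let the fingers close. It gives the time, the measured TCP pose, the force and the opening at its end, in the units of the state.
- r.get_state(): the state, without advancing time (a new reading comes with each control period).
- r.snapshot(name): name is "side" or "top"; returns a dict with "img" (384x512x3 uint8, red, green, blue), "fovy" (degrees; the focal length in pixels is half the picture's height over the tangent of half this angle, whatever the lens; pixels are square), "cx", "cy" (the principal point, pixels), "k1" (the pictures are not rectified: a ray, as slopes to the right and down, at radius r is drawn at 1 + k1 r^2 times it, then the intrinsics apply), "xyz" and "attitude" of the camera in the world. Camera axes: x right, y up, looking along -z (the intrinsics and any distortion apply to the point x, -y, -z); pixel columns grow to the right and rows downward; lengths in mm; the calibration is good to about 2 mm. A picture is of the moment at which its call begins. There is no depth.
- r.hand_in(): hands the job in, once; it reports no verdict.
Trained networks look in a picture, given as the dict that the camera call returned (one of the last four; its "shot" number tells which), for a name from the list of things; names that differ only in an ending like _2 or _b are one class to them, and where a whole thing is asked for, a point or a joint stands for the part that bears it (a point fixed in the world has none). Each returns a list of dicts, best first, with "score" (0 to 1); they miss things now and then, are a little off and sometimes report something else, mostly with a low value. They report only what shows in the picture. A call takes as long as a camera call. They do not tell look-alikes from the thing itself.
- r.silhouettes(picture, label): "pixels" (384x512 bool, what is visible of it) and "xy" ([column, row] in pixels, amid what is visible of it).
- r.landmark_of(picture, label): "xy" ([column, row] in pixels: a listed point, or the origin of a listed thing).
The state is a dict: "clock": time; "qpos": joint angles; "joint_vel": joint speeds; "joint_torque": joint torques, N m; "tcp_pos": TCP position; "tcp_rot": TCP orientation; "force": force on the tool from outside, world axes, zero at the start; "moment": the same for the moment, N m; "gripper_width": finger opening in mm.
Only numpy, scipy, OpenCV 4.12 (cv2) and the standard library are available. Lean on these libraries where they do the work, as an engineer would, in place of code of your own. Each camera call takes 0.05 s, during which the arm holds its last target.

## Task

Take the steel automatic punch out of the tool stand, feel its point gently into the empty screw hole of the price-sign foot without pressing hard on the metal around the hole, and press it straight down onto the wood below until its spring trips; ease off as soon as it snaps, without driving the needle on against its hard stop. Then put the punch back, point down, in its socket of the tool stand and let go, leaving everything else alone.

Things in the scene. Friction and masses are not known exactly. Their poses are not given: they have to be found in the camera images.
- grip (a point): middle of the 16 mm thick knurled barrel of the automatic punch, on its axis; z runs along the tool from point to cap. A plain steel round tool, 132 mm long, 145 g, standing point down in one socket of the stand. The barrel reaches from 30 mm below this point (at a collar 26 mm wide, 6 mm thick) to 26 mm above it (at the cap, 18 mm wide, 8 mm tall)
- point (a point): sharp end of the punch's needle, on the tool's axis, 98 mm below the grip when the needle is out; it moves up towards the cap as the needle is pressed in. The needle is 3.5 mm thick with a coned tip and 32 mm long, then comes a taper up to a 14 mm thick body that ends at the collar's underside, 62 mm above the point
- nose (a joint): how far the needle is pressed into the punch, m: 0 out, 0.013 at its hard stop. Its force is 2 to 3 N over the first 2.5 mm, climbs to about 14 N at 6 mm, then the spring trips with a snap: the force falls to about 5 N by 8 mm and stays there up to the stop; the tool jumps 2 to 3 mm as it trips. It has tripped from 8 mm on. Unloaded, the needle springs back out
- sign: foot of a price-sign holder, fixed: a hollow aluminium box 70 (x) x 150 (y) x 25 mm on a wooden batten 80 x 240 x 20 mm; origin at the middle of the batten's underside, flat top face 45 mm above it. A card panel 75 mm tall, 90 mm wide, stands on the face at y = +64 mm; a screw head 3 mm tall sits at y = +15 mm; the empty hole is at y = -35 mm
- hole (a point): centre of the empty round screw hole, 6 mm wide with its rim bevelled 1 mm, level with the foot's top face (45 mm above the table), 4 mm thick metal. The wood to be marked lies beneath it at a depth that differs each time and is not measured: 5 to 18 mm below this point
- stand: wooden tool stand, fixed in place, 60 (x) x 160 (y) x 70 mm tall, with two upright through-holes 18 mm wide; origin at the middle of its underside. The punch hangs in one, a screwdriver in the other, either way round
- socket_a (a point): centre of the stand's first socket at its rim, on the top, 70 mm above the table, at the stand's y = -45 mm. With the punch home in it the grip point is 36 mm above this point
- socket_b (a point): the same for the second socket, at the stand's y = +45 mm
- driver: the screwdriver in the other socket: plain black handle 24 mm thick and 66 mm tall over the socket, no collar. Not needed; loose bystander, leave alone. Origin at its lower end or underside
- measure: closed tape measure, grey, 62 x 36 x 58 mm; loose bystander, leave alone. Origin at its lower end or underside
- jar: closed glass jar, 64 mm wide, 85 mm tall; loose bystander, leave alone. Origin at its lower end or underside
- tape: roll of brown tape lying flat, 84 mm wide, 24 mm tall; loose bystander, leave alone. Origin at its lower end or underside
- tin: low round tin with a white lid, 75 mm wide, 38 mm tall; loose bystander, leave alone. Origin at its lower end or underside
- carton: cardboard carton, 110 x 70 x 50 mm; loose bystander, leave alone. Origin at its lower end or underside
Mind the look-alikes: they are no part of the job. What is shaped like the stand but black or white is not meant.

How it is judged:
By the outcome, as a careful person would: the job done as asked, in the order asked, and still so for the second after the job is handed in, with the robot touching nothing.
It also fails if it takes over 58 s, if anything falls off the work surface, if the arm or the gripper's body presses on something with over 40 N, if the wrist force passes 120 N, or if a joint passes its speed limit or range.

## Working session

There is one attempt and no reset: what is moved stays moved. The work goes in short steps, Python scripts to look and compute and a shell command to move; the robot and the scene stay as the last step left them, time stands still between calls to the robot, and variables do not carry over. Pictures are saved under pics/ and viewed, and the job is handed in when it is done.

```bash
ls; mkdir -p pics; python3 - <<'E'
from station import r
import cv2
print(r.get_state())
for n in ("side","top"):
    s=r.snapshot(n); print({k:v for k,v in s.items() if k!="img"})
    cv2.imwrite(f"pics/{n}0.png",s["img"][:,:,::-1])
    for l in ("grip","hole","sign","socket_a","socket_b","stand","driver","point"):
        print(l,[(round(d["score"],2),[round(float(v),1) for v in d["xy"]]) for d in r.landmark_of(s,l)])
E
```

```text
pics
{'clock': 0.0, 'qpos': array([ 1.10290675e+00,  2.45815940e-01,  1.55900381e+00, -8.87485482e-06,
        1.33866980e+00, -1.74102018e-01]), 'joint_vel': array([-0.00037494,  0.00156965,  0.00058454, -0.00010377,  0.00038446,
        0.00179667]), 'joint_torque': array([ 1.40789922e-03, -4.29500484e+01, -3.26131546e+01, -3.08693734e-05,
        5.31254715e-03, -6.49149598e-06]), 'tcp_pos': array([187.95421255, 621.61549831, 206.18464024]), 'tcp_rot': array([ 2.52197007,  1.87186494, -0.00265726]), 'force': array([ 0.23296139,  0.24433047, -1.24605594]), 'moment': array([ 0.02951805,  0.00318904, -0.03262031]), 'gripper_width': 85.48737272820811}
{'fovy': 48.000285150558305, 'cx': 248.42836903548752, 'cy': 196.25053718519754, 'k1': -0.06682249661110377, 'xyz': array([  366.40047635, -1060.98378362,   717.66021542]), 'attitude': array([ 1.03479266, -0.0972172 , -0.11437223]), 'shot': 1}
grip [(0.79, [277.8, 242.6])]
hole [(0.96, [232.5, 182.1])]
sign [(0.63, [230.1, 187.7])]
socket_a [(0.85, [272.1, 229.6]), (0.83, [174.0, 300.1]), (0.78, [374.3, 334.8]), (0.71, [351.7, 304.8]), (
[... 428 characters left out ...]
y': 199.3121505683093, 'k1': -0.19994040162913837, 'xyz': array([ 383.84579917,   -6.23499294, 1572.96272793]), 'attitude': array([ 0.0813259 , -0.10677461, -1.54074539]), 'shot': 2}
grip [(0.37, [323.1, 199.2])]
hole [(0.81, [194.6, 216.0])]
sign [(0.91, [180.9, 222.6])]
socket_a [(0.96, [367.5, 285.1]), (0.93, [337.7, 283.8]), (0.82, [415.7, 159.7]), (0.64, [293.1, 197.3]), (0.63, [383.4, 162.7]), (0.42, [323.8, 198.5])]
socket_b [(0.96, [367.5, 285.1]), (0.93, [337.7, 283.8]), (0.82, [415.7, 159.7]), (0.64, [293.1, 197.3]), (0.63, [383.4, 162.7]), (0.42, [323.8, 198.5])]
stand [(0.87, [306.7, 201.1]), (0.85, [388.2, 161.5]), (0.76, [352.0, 282.9])]
driver [(0.61, [291.8, 201.3])]
point []
```

View pics/side0.png

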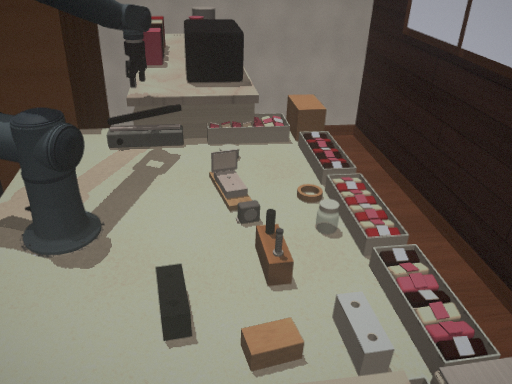

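View pics/top0.png

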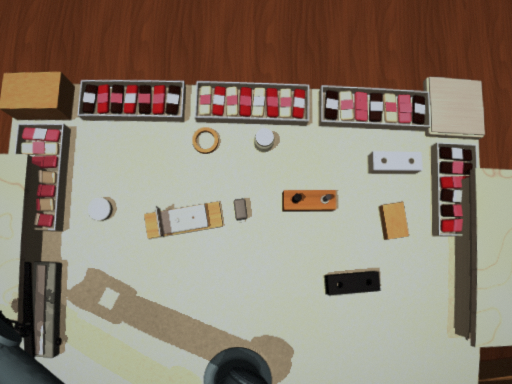

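```bash
cat > h.py <<'E'
import numpy as np, cv2
from scipy.spatial.transform import Rotation as R
from scipy.optimize import brentq, least_squares
def K(s):
    h=s["img"].shape[0]; f=h/2/np.tan(np.radians(s["fovy"])/2); return f
def ray(s,px):
    f=K(s); u=(px[0]-s["cx"])/f; v=(px[1]-s["cy"])/f
    rd=np.hypot(u,v); k=s["k1"]
    rr=rd
    for _ in range(50): rr=rd/(1+k*rr*rr)
    g=rr/rd if rd>0 else 1
    d=np.array([u*g,-v*g,-1.0]); d=R.from_rotvec(s["attitude"]).apply(d)
    return np.array(s["xyz"]),d/np.linalg.norm(d)
def proj(s,P):
    P=np.atleast_2d(P); c=R.from_rotvec(s["attitude"]).inv().apply(P-s["xyz"])
    u=c[:,0]/-c[:,2]; v=-c[:,1]/-c[:,2]; g=1+s["k1"]*(u*u+v*v); f=K(s)
    return np.c_[s["cx"]+f*u*g, s["cy"]+f*v*g]
def onz(s,px,z):
    o,d=ray(s,px); return o+d*(z-o[2])/d[2]
def tri(s1,p1,s2,p2):
    A=[];b=[]
    rs=[ray(s1,p1),ray(s2,p2)]
    M=np.zeros((3,3));v=np.zeros(3)
    for o,d in rs:
        Q=np.eye(3)-np.outer(d,d); M+=Q; v+=Q@o
    X=np.linalg.solve(M,v)
    return X,[round(float(np.linalg.norm((np.eye(3)-np.outer(d,d))@(X-o))),1) for o,d in rs]
def crop(s,c,w,h,k,name):
    x0=int(c[0]-w/2);y0=int(c[1]-h/2)
    im=s["img"][y0:y0+h,x0:x0+w,::-1]
    cv2.imwrite(name,cv2.resize(im,None,fx=k,fy=k,interpolation=cv2.INTER_CUBIC)); print(name,"x0,y0",x0,y0,"k",k)
E
python3 - <<'E'
from station import r
from h import *
import pickle
np.set_printoptions(precision=1,suppress=True)
S=r.snapshot("side");T=r.snapshot("top")
pickle.dump((S,T),open("st0.pkl","wb"))
print("hole side",onz(S,(232.5,182.1),45),"top",onz(T,(194.6,216),45), tri(S,(232.5,182.1),T,(194.6,216)))
print("grip",tri(S,(277.8,242.6),T,(323.1,199.2)),onz(S,(277.8,242.6),106),onz(T,(323.1,199.2),106))
print("sign",onz(S,(230.1,187.7),0),onz(T,(180.9,222.6),0))
print("stand",onz(S,(274.2,263.4),0),onz(T,(306.7,201.1),0))
print("sock",onz(S,(272.1,229.6),70),onz(S,(276.3,249.1),70),onz(T,(293.1,197.3),70),onz(T,(323.8,198.5),70))
crop(S,(232,182),70,60,10,"pics/ssign.png");crop(T,(185,220),90,60,8,"pics/tsign.png")
crop(S,(275,245),70,60*1+20,7,"pics/sstand.png");crop(T,(310,200),80,50,9,"pics/tstand.png")
E
```

```text
hole side [505.8 162.3  45. ] top [511.8 148.3  45. ] (array([507.6, 147.7,  53.2]), [3.5, 3.5])
grip (array([ 570.3, -240.6,   94.2]), [1.0, 1.0]) [ 567.5 -256.1  106. ] [ 567.9 -238.6  106. ]
sign [502.7 205.6   0. ] [493.3 195.6   0. ]
stand [ 575.  -204.5    0. ] [ 573.5 -202.6    0. ]
sock [ 575.7 -151.1   70. ] [ 570.3 -234.5   70. ] [ 575.5 -152.    70. ] [ 574.6 -246.5   70. ]
pics/ssign.png x0,y0 197 152 k 10
pics/tsign.png x0,y0 140 190 k 8
pics/sstand.png x0,y0 240 205 k 7
pics/tstand.png x0,y0 270 175 k 9
```

View pics/ssign.png

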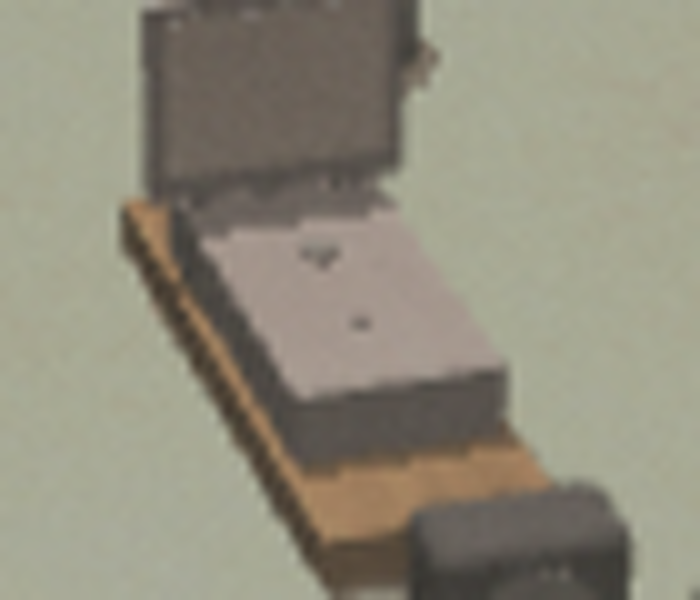

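View pics/tsign.png

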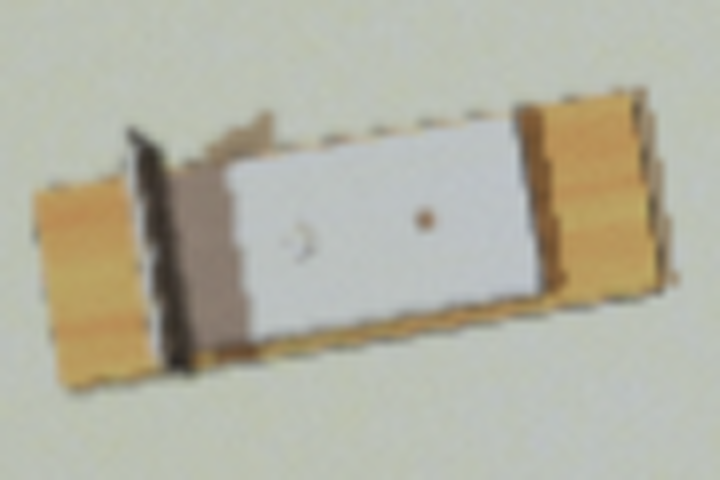

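View pics/sstand.png

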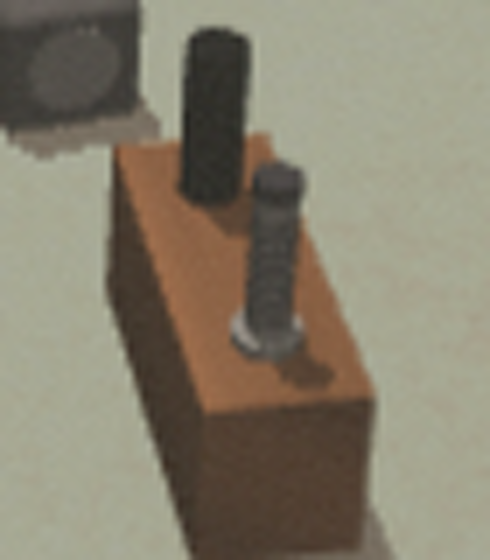

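View pics/tstand.png

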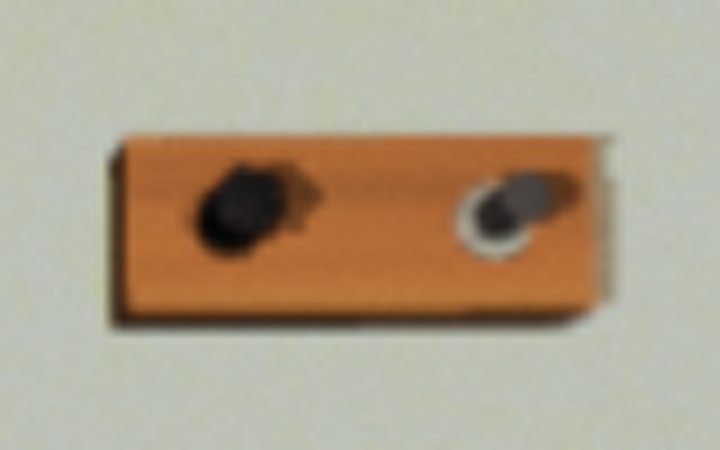

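```bash
cat > fit.py <<'E'
from h import *
import pickle
np.set_printoptions(precision=1,suppress=True)
S,T=pickle.load(open("st0.pkl","rb"))
cv=lambda p,x0,y0,k:(x0+(p[0]+.5)/k-.5,y0+(p[1]+.5)/k-.5)
ss=lambda *p:cv(p,197,152,10); ts=lambda *p:cv(p,140,190,8)
sd=lambda *p:cv(p,240,205,7); td=lambda *p:cv(p,270,175,9)
obs=[ # obj,cam,local,px
("g","T",(35,-75,45),ts(518,112)),("g","T",(-35,-75,45),ts(540,296)),("g","T",(0,-35,45),ts(425,219)),
("g","T",(40,-120,20),ts(637,92)),("g","T",(-40,-120,20),ts(663,291)),("g","T",(40,120,20),ts(35,190)),("g","T",(-40,120,20),ts(66,388)),
("g","T",(0,15,46.5),ts(300,242)),
("g","S",(-35,-75,45),ss(303,398)),("g","S",(35,-75,45),ss(505,370)),("g","S",(0,-35,45),ss(361,322)),
("g","S",(-35,-75,20),ss(305,468)),("g","S",(-40,120,20),ss(122,205)),("g","S",(-40,-120,20),ss(325,541)),("g","S",(0,15,46.5),ss(320,250)),
("s","S",(-30,80,70),sd(113,148)),("s","S",(30,80,70),sd(270,135)),("s","S",(30,-80,70),sd(373,398)),("s","S",(-30,-80,70),sd(203,413)),
("s","T",(30,80,70),td(127,137)),("s","T",(30,-80,70),td(592,137)),("s","T",(-30,-80,70),td(597,303)),("s","T",(-30,80,70),td(127,312)),
("s","T",(0,-45,70+42+26+8-8+0),None),
]
obs=[o for o in obs if o[3] is not None]
def model(p):
    out=[]
    for ob,c,l,px in obs:
        x,y,a=p[0:3] if ob=="g" else p[3:6]
        P=np.array([x,y,0])+R.from_rotvec([0,0,a]).apply(l)
        cam=dict(S if c=="S" else T); q=p[6:12] if c=="S" else p[12:18]
        cam["xyz"]=cam["xyz"]+q[:3]; cam["attitude"]=(R.from_rotvec(q[3:]/1000)*R.from_rotvec(cam["attitude"])).as_rotvec()
        out.append(proj(cam,P)[0]-px)
    return np.array(out)
def res(p): return np.r_[model(p).ravel()/0.4, p[6:9]/2,p[12:15]/2,p[9:12]/2,p[15:18]/2]
p0=np.r_[500,200,0.1,574,-203,0,np.zeros(12)]
f=least_squares(res,p0,x_scale=np.r_[1,1,.01,1,1,.01,np.ones(12)])
p=f.x
if __name__=="__main__":
    print(p[:6],"yaw",np.round(p[[2,5]],3)); print(p[6:])
    for o,m in zip(obs,model(p)): print(o[0],o[1],o[2],m)
    J=f.jac; C=np.linalg.inv(J.T@J); print("sd",np.sqrt(np.diag(C))[:6])
    g=lambda q,l:np.array([q[0],q[1],0])+R.from_rotvec([0,0,q[2]]).apply(l)
    print("hole",g(p[:3],(0,-35,45)),"sa",g(p[3:6],(0,-45,70)),"sb",g(p[3:6],(0,45,70)))
E
python3 fit.py
```

```text
[ 500.6  186.9    0.2  569.8 -203.8    0. ] yaw [0.2 0. ]
[ 0.4  0.3  0.9  0.7 -0.4 -0.  -0.4 -0.3  1.   0.1  0.4 -0.4]
g T (35, -75, 45) [-0.2  0.3]
g T (-35, -75, 45) [ 0.6 -0.4]
g T (0, -35, 45) [0.4 0.1]
g T (40, -120, 20) [-0.6 -0.3]
g T (-40, -120, 20) [ 0.3 -0.1]
g T (40, 120, 20) [-0.3 -0. ]
g T (-40, 120, 20) [-0.5  0.3]
g T (0, 15, 46.5) [ 0.  -0.1]
g S (-35, -75, 45) [-0.5  0.2]
g S (35, -75, 45) [ 0.4 -0.1]
g S (0, -35, 45) [0.5 0.4]
g S (-35, -75, 20) [-0.7  0.1]
g S (-40, 120, 20) [ 0.3 -0.5]
g S (-40, -120, 20) [-0.1  0.2]
g S (0, 15, 46.5) [0.1 0.2]
s S (-30, 80, 70) [ 0.2 -0.2]
s S (30, 80, 70) [-0.3 -0.1]
s S (30, -80, 70) [ 0.4 -0.1]
s S (-30, -80, 70) [-0.  0.]
s T (30, 80, 70) [-0.  -0.1]
s T (30, -80, 70) [ 0.1 -0.2]
s T (-30, -80, 70) [0.  0.7]
s T (-30, 80, 70) [ 0.2 -0.1]
sd [2.5 2.7 0.  2.3 2.5 0. ]
hole [507.4 152.6  45. ] sa [ 571.3 -248.8   70. ] sb [ 568.4 -158.9   70. ]
```

```bash
cat > go.py <<'E'
import sys
from station import r
from h import *
np.set_printoptions(precision=3,suppress=True)
s=r.get_state()
t=np.array([float(a) for a in sys.argv[1:4]])
Rm=R.from_rotvec(s["tcp_rot"])
print("clk",round(s["clock"],2),"tcp",s["tcp_pos"],"F",s["force"],"w",round(s["gripper_width"],1),"q6",s["qpos"][5])
print("axes x",Rm.as_matrix()[:,0],"z",Rm.as_matrix()[:,2])
print("d tool cm",Rm.inv().apply(t-s["tcp_pos"])/10)
E
python3 go.py 571.3 -248.8 190
```

```text
clk 1.0 tcp [188.256 622.171 207.329] F [ 0.172  0.356 -0.676] w 85.4 q6 -0.174092000357087
axes x [0.29  0.957 0.   ] z [ 0.  0. -1.]
d tool cm [-72.271  61.887   1.731]
```

```bash
for i in 1; do python3 -m pendant '[[[-2.9,2.5,0],0],[[-2.9,2.5,0],0],[[-2.9,2.5,0],0],[[-2.9,2.5,0],0],[[-2.9,2.5,0],0]]' 1 60; done
```

```text
clock: 1.42
tcp_pos: [266.2, 445.6, 207.3]
tcp_rot: [2.522, 1.873, 0.0]
force: [1.3, -0.1, 0.1]
gripper_width: 85.5
```

```bash
python3 -m pendant '[[[-2.9,2.5,0],0],[[-2.9,2.5,0],0],[[-2.9,2.5,0],0],[[-2.9,2.5,0],0],[[-2.9,2.5,0],0]]'
```

```text
clock: 1.83
tcp_pos: [343.9, 270.6, 207.6]
tcp_rot: [2.522, 1.873, 0.001]
force: [0.7, -0.3, 0.5]
gripper_width: 85.5
```

```bash
python3 -m pendant '[[[-2.9,2.5,0],0],[[-2.9,2.5,0],0],[[-2.9,2.5,0],0],[[-2.9,2.5,0],0],[[-2.9,2.5,0],0]]'
```

```text
clock: 2.25
tcp_pos: [421.7, 95.4, 207.7]
tcp_rot: [2.522, 1.872, 0.002]
force: [0.7, -0.5, 0.1]
gripper_width: 85.8
```

```bash
python3 -m pendant '[[[-2.9,2.5,0],0],[[-2.9,2.5,0],0],[[-2.9,2.5,0],0],[[-2.9,2.5,0],0],[[-2.9,2.5,0],0]]'; python3 go.py 571.3 -248.8 190
```

```text
clock: 2.67
tcp_pos: [499.3, -79.8, 207.5]
tcp_rot: [2.523, 1.871, 0.001]
force: [0.9, 1.0, 0.7]
gripper_width: 85.3
clk 2.67 tcp [499.312 -79.84  207.501] F [0.911 0.96  0.683] w 85.3 q6 -1.659618568338285
axes x [0.29  0.957 0.   ] z [ 0.001 -0.    -1.   ]
d tool cm [-14.08   11.791   1.757]
```

```bash
python3 -m pendant '[[[-2.8,2.4,0.3],0],[[-2.8,2.4,0.3],0],[[-2.8,2.4,0.3],0],[[-2.8,2.4,0.4],0],[[-2.8,2.2,0.4],0]]'; python3 -m pendant '[[[0,0,0],0],[[0,0,0],0]]';python3 go.py 571.3 -248.8 190; python3 - <<'E'
from station import r
from h import *
import pickle
S=r.snapshot("side");T=r.snapshot("top")
pickle.dump((S,T),open("st1.pkl","wb"))
crop(S,(275,225),100,110,6,"pics/s1.png");crop(T,(320,200),90,70,8,"pics/t1.png")
E
```

```text
clock: 3.08
tcp_pos: [571.9, -247.9, 190.2]
tcp_rot: [2.523, 1.872, 0.0]
force: [0.8, 0.2, 0.2]
gripper_width: 85.6
clock: 3.25
tcp_pos: [571.2, -247.5, 189.4]
tcp_rot: [-2.524, -1.869, 0.001]
force: [0.8, 0.7, 1.2]
gripper_width: 85.4
clk 3.25 tcp [ 571.161 -247.453  189.436] F [0.783 0.748 1.23 ] w 85.4 q6 -1.8654873220705426
axes x [0.292 0.956 0.   ] z [-0.001  0.001 -1.   ]
d tool cm [-0.125  0.053 -0.057]
pics/s1.png x0,y0 225 170 k 6
pics/t1.png x0,y0 275 165 k 8
```

View pics/s1.png

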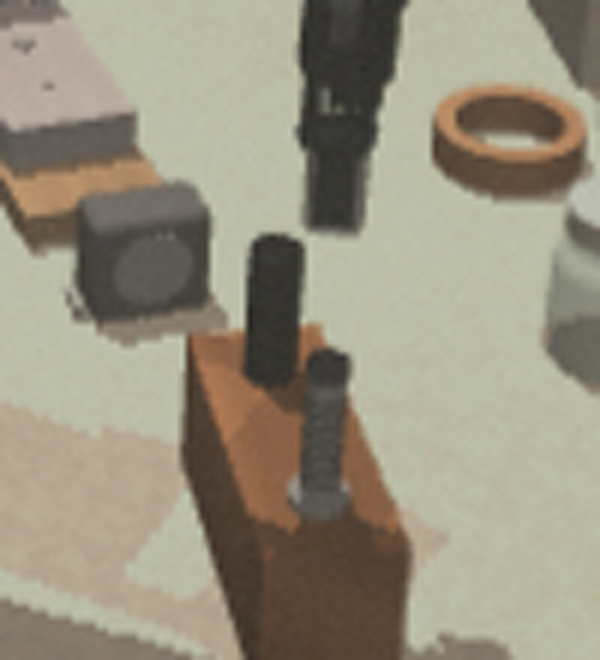

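View pics/t1.png

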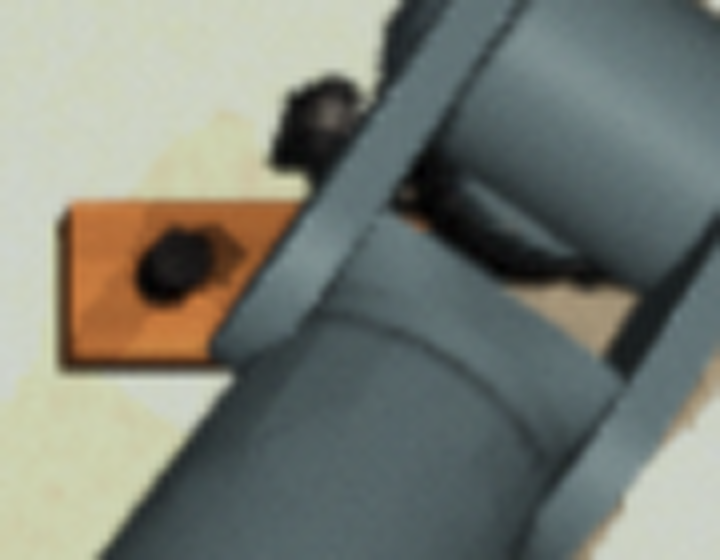

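```bash
python3 - <<'E'
from fit import *
S,T=pickle.load(open("st1.pkl","rb"))
def corr(c,q):
    c=dict(c);c["xyz"]=c["xyz"]+q[:3];c["attitude"]=(R.from_rotvec(q[3:]/1000)*R.from_rotvec(c["attitude"])).as_rotvec();return c
Sc=corr(S,p[6:12]);
tx=np.array([.29,.957,0]);ty=np.array([.957,-.29,0]);t=np.array([571.4,-248,189.5])
for d in (43,50,57):
  for w in (-11,0,11):
    P=t-tx*d+ty*w+[0,0,13]; print(d,w,proj(S,P)[0],proj(Sc,P)[0])
print("seen L,R bottom",225+305.5/6-.4,225+362/6-.4,170+232/6-.4)
# punch cap/top & collar in side view, using stand fit
for z in (70,76,76+56-0,140):
    for m,n in((571.3,-248.8),):
        print(z,(proj(Sc,(m,n,z))[0]-[225,170])*6)
E
```

```text
43 -11 [274.7 215.8] [274.4 216.6]
43 0 [279.7 216.4] [279.4 217.1]
43 11 [284.7 216.9] [284.4 217.6]
50 -11 [274.4 217.6] [274.1 218.3]
50 0 [279.4 218.1] [279.1 218.8]
50 11 [284.4 218.6] [284.2 219.4]
57 -11 [274.  219.3] [273.8 220. ]
57 0 [279.1 219.8] [278.8 220.6]
57 11 [284.2 220.4] [283.9 221.1]
seen L,R bottom 275.5166666666667 284.93333333333334 208.26666666666665
70 [315.5 500. ]
76 [316.4 488.3]
132 [325.2 374.9]
140 [326.5 358.2]
```

```bash
python3 -m pendant '[[[0,0,2],0],[[0,0,2],0],[[0,0,2],0],[[0,0,2],0],[[0,0,2.2],0]]'; python3 -m pendant '[[[0,0,0],0],[[0,0,0],0]]';python3 go.py 571.3 -248.8 87; python3 - <<'E'
from station import r
from h import *
import pickle
S=r.snapshot("side");T=r.snapshot("top")
pickle.dump((S,T),open("st2.pkl","wb"))
crop(S,(275,225),100,110,6,"pics/s2.png");crop(T,(320,200),90,70,8,"pics/t2.png")
E
```

```text
clock: 3.77
tcp_pos: [571.6, -244.7, 88.6]
tcp_rot: [2.52, 1.874, 0.001]
force: [0.4, -0.7, 0.8]
gripper_width: 85.2
clock: 3.93
tcp_pos: [570.5, -244.4, 87.8]
tcp_rot: [-2.52, -1.873, 0.001]
force: [0.6, -0.4, 1.0]
gripper_width: 85.5
clk 3.93 tcp [ 570.52  -244.372   87.815] F [ 0.594 -0.401  0.998] w 85.5 q6 -1.8654901055960518
axes x [0.288 0.958 0.001] z [-0.002  0.001 -1.   ]
d tool cm [-0.402  0.203  0.081]
pics/s2.png x0,y0 225 170 k 6
pics/t2.png x0,y0 275 165 k 8
```

View pics/s2.png

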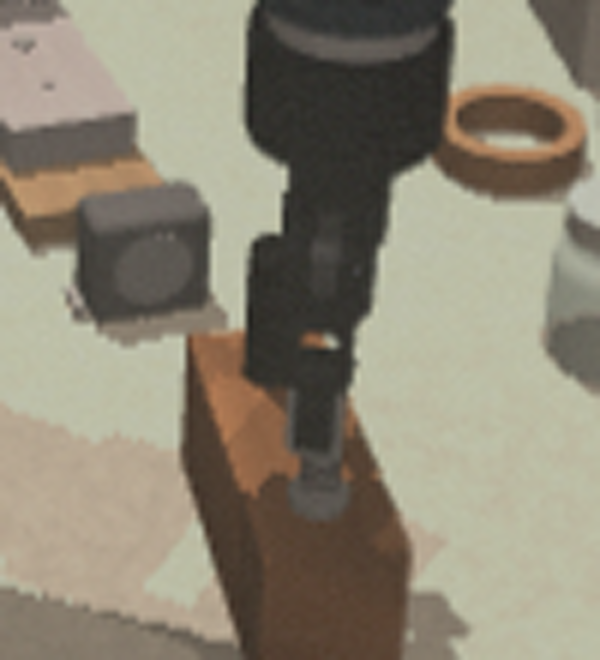

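View pics/t2.png

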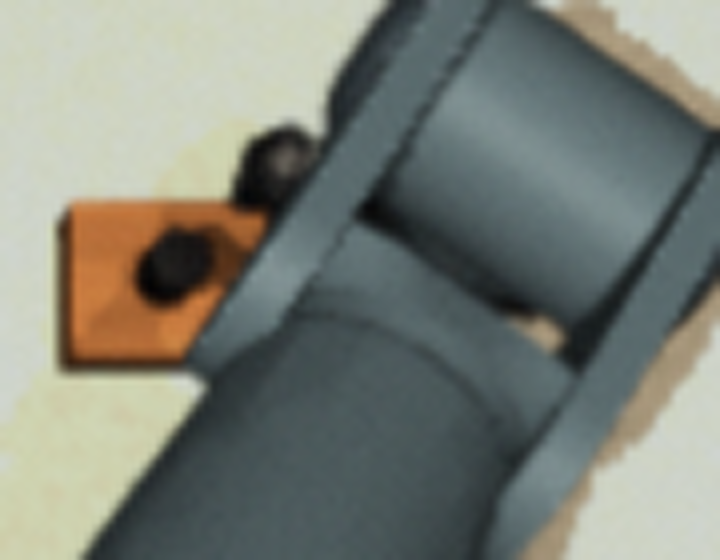

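```bash
python3 -m pendant '[[[-0.25,0.1,0],0],[[0,0,0],0],[[0,0,0],0]]' -0.5 20;python3 -m pendant '[[[0,0,0],0],[[0,0,0],0],[[0,0,0],0],[[0,0,0],0],[[0,0,0],0]]' -0.7 20
```

```text
clock: 4.28
tcp_pos: [572.2, -249.2, 89.7]
tcp_rot: [2.521, 1.871, 0.001]
force: [-0.3, 0.2, 0.6]
gripper_width: 51.5
clock: 4.7
tcp_pos: [571.6, -248.8, 88.5]
tcp_rot: [2.522, 1.872, 0.0]
force: [-0.4, -0.4, 1.5]
gripper_width: 16.6
```

```bash
python3 -m pendant '[[[0,0,0],0],[[0,0,0],0],[[0,0,0],0],[[0,0,0],0]]' -1 60; python3 - <<'E'
from station import r
from h import *
import pickle
s=r.get_state();print(s["force"],s["moment"],s["tcp_pos"],s["clock"])
S=r.snapshot("side")
pickle.dump(S,open("st3.pkl","wb"))
crop(S,(275,225),100,110,6,"pics/s3.png")
E
```

```text
clock: 5.03
tcp_pos: [571.6, -249.0, 88.6]
tcp_rot: [2.522, 1.872, -0.0]
force: [-0.5, -1.5, 2.9]
gripper_width: 15.1
[-0.48600949 -1.47949499  2.87620778] [-0.24488067  0.11793073  0.01297138] [ 571.61540297 -249.00104061   88.60441535] 5.0333
pics/s3.png x0,y0 225 170 k 6
```

View pics/s3.png

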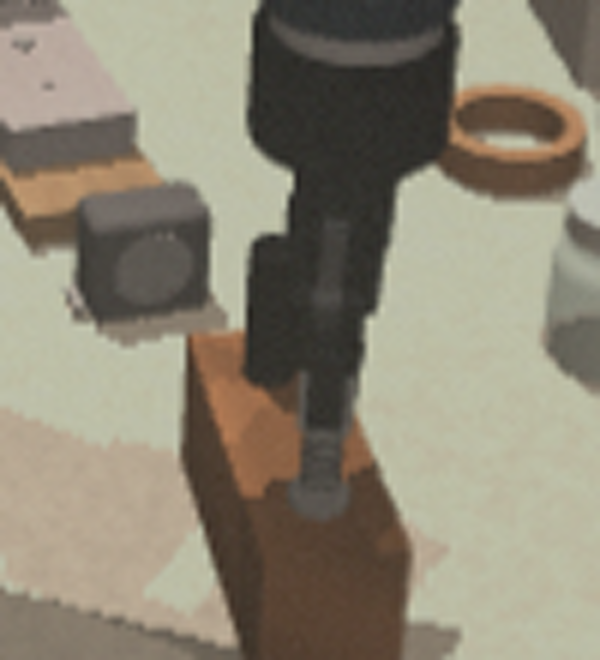

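```bash
python3 -m pendant '[[[0,0,-0.5],0],[[0,0,-1.5],0],[[0,0,-2],0],[[0,0,-2],0],[[0,0,-2],0]]'; python3 -m pendant '[[[0,0,-1],0],[[0,0,0],0],[[0,0,0],0]]'; python3 go.py 507.4 152.6 177.5; python3 - <<'E'
from station import r
from h import *
import pickle
s=r.get_state();print(s["force"],s["moment"],s["tcp_pos"],s["clock"])
S=r.snapshot("side")
pickle.dump(S,open("st4.pkl","wb"))
crop(S,(275,215),100,110,6,"pics/s4.png")
E
```

```text
clock: 5.5
tcp_pos: [570.7, -247.6, 167.9]
tcp_rot: [-2.52, -1.871, 0.001]
force: [-0.5, -0.1, -2.2]
gripper_width: 15.4
clock: 5.75
tcp_pos: [571.2, -248.3, 177.7]
tcp_rot: [-2.522, -1.872, 0.0]
force: [0.1, -0.6, -3.7]
gripper_width: 15.3
clk 5.75 tcp [ 571.229 -248.27   177.68 ] F [ 0.124 -0.561 -3.66 ] w 15.3 q6 -1.869034578288391
axes x [0.29  0.957 0.   ] z [-0.     0.001 -1.   ]
d tool cm [ 36.522 -17.715   0.046]
[ 0.12426865 -0.56143137 -3.65989548] [ 0.05287037 -0.03080164 -0.02566369] [ 571.22916445 -248.26968006  177.68031671] 5.75
pics/s4.png x0,y0 225 160 k 6
```

View pics/s4.png

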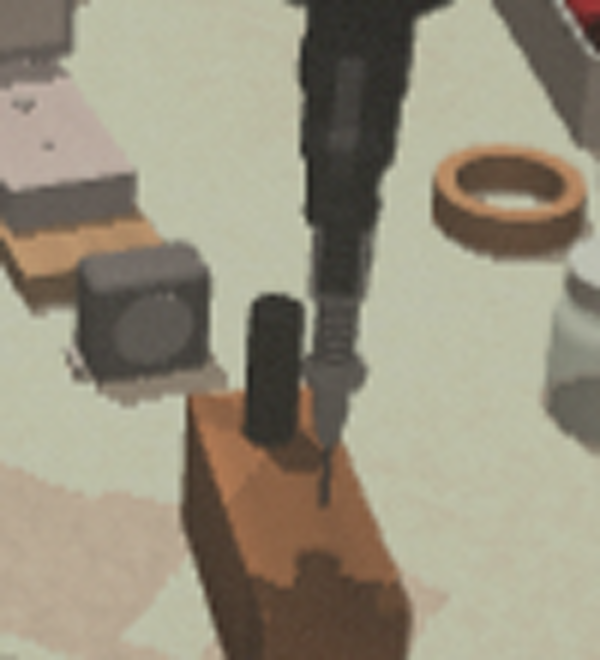

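```bash
python3 -m pendant '[[[0,0,-2],0],[[0,0,-2],0],[[0,0,-2],0]]'; python3 -m pendant '[[[2,-1,0],0],[[3.5,-1.7,0],0],[[3.5,-1.7,0],0],[[3.5,-1.7,0],0],[[3.5,-1.7,0],0]]'; python3 -m pendant '[[[3.5,-1.7,0],0],[[3.5,-1.7,0],0],[[3.5,-1.7,0],0],[[3.5,-1.7,0],0],[[3.5,-1.7,0],0]]';python3 go.py 507.4 152.6 177.5
```

```text
clock: 6.05
tcp_pos: [570.3, -247.8, 235.9]
tcp_rot: [-2.519, -1.869, 0.003]
force: [1.0, 0.0, -2.0]
gripper_width: 15.1
clock: 6.47
tcp_pos: [541.5, -71.0, 235.9]
tcp_rot: [-2.521, -1.869, 0.003]
force: [0.8, 0.5, -2.5]
gripper_width: 14.9
clock: 6.88
tcp_pos: [510.7, 121.0, 236.2]
tcp_rot: [-2.521, -1.871, 0.004]
force: [1.1, 0.2, -3.2]
gripper_width: 15.0
clk 6.88 tcp [510.746 120.99  236.162] F [ 1.144  0.158 -3.181] w 15.0 q6 -1.2604619486474098
axes x [ 0.29   0.957 -0.001] z [-0.003  0.    -1.   ]
d tool cm [ 2.934 -1.217  5.868]
```

```bash
python3 -m pendant '[[[1,-0.4,1.8],0],[[1,-0.4,1.8],0],[[0.9,-0.4,1.8],0],[[0,0,1.8],0],[[0,0,1.8],0]]'; python3 -m pendant '[[[0,0,0],0],[[0,0,0],0],[[0,0,0],0]]';python3 go.py 507.4 152.6 145; python3 - <<'E'
from station import r
from h import *
import pickle
S=r.snapshot("side");T=r.snapshot("top")
pickle.dump((S,T),open("st5.pkl","wb"))
crop(S,(232,172),70,60,10,"pics/s5.png");crop(T,(185,220),90,70,8,"pics/t5.png")
for c in(S,T): print([(round(d["score"],2),d["xy"]) for l in("point","hole") for d in r.landmark_of(c,l)])
E
```

```text
clock: 7.3
tcp_pos: [507.7, 151.1, 145.3]
tcp_rot: [-2.52, -1.873, 0.005]
force: [-0.0, 0.6, -2.2]
gripper_width: 15.1
clock: 7.55
tcp_pos: [509.5, 150.4, 148.5]
tcp_rot: [-2.523, -1.872, 0.0]
force: [0.9, -0.5, -1.8]
gripper_width: 15.2
clk 7.55 tcp [509.486 150.367 148.453] F [ 0.896 -0.506 -1.799] w 15.2 q6 -1.2034463552828942
axes x [ 0.29   0.957 -0.   ] z [-0.  0. -1.]
d tool cm [ 0.153 -0.264  0.345]
pics/s5.png x0,y0 197 142 k 10
pics/t5.png x0,y0 140 185 k 8
[(0.74, [326.8, 225.8]), (0.82, [234.4, 183.6]), (0.41, [229.3, 189.1])]
[(0.62, [192.6, 212.6]), (0.49, [292.0, 202.7]), (0.57, [192.6, 213.4]), (0.28, [306.8, 202.4])]
```

View pics/s5.png

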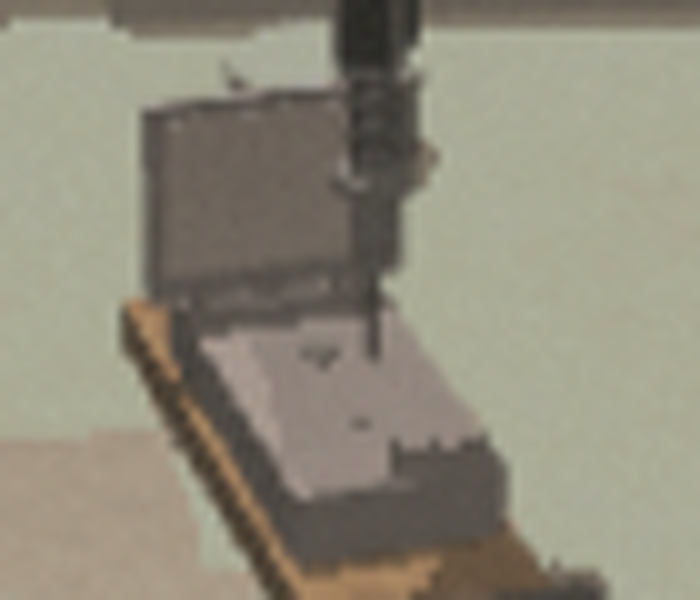

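View pics/t5.png

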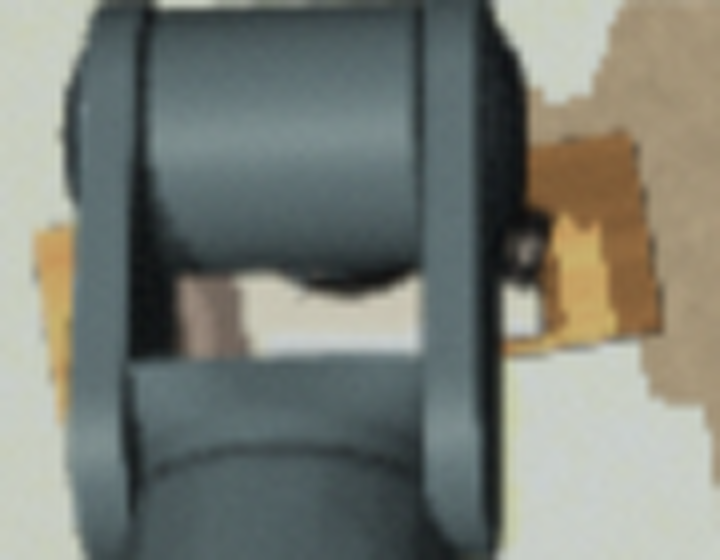

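```bash
for i in 1 2 3 4; do python3 -m pendant '[[[0,0,0],0]]' | grep -E "tcp_pos|force"; done; python3 - <<'E'
from station import r
s=r.get_state(); print(s["tcp_pos"],s["qpos"],s["joint_vel"].round(4))
E
```

```text
tcp_pos: [509.7, 150.4, 148.8]
force: [-0.0, -0.2, -1.5]
tcp_pos: [509.5, 150.4, 148.6]
force: [-0.4, 0.4, -1.7]
tcp_pos: [509.5, 150.4, 148.5]
force: [-0.2, 0.3, -2.9]
tcp_pos: [509.4, 150.4, 148.3]
force: [-0.3, 0.6, -2.3]
[509.39467245 150.44128597 148.32887331] [ 7.35477407e-02  2.92016126e-02  1.90998634e+00  1.35645077e-05
  1.20234421e+00 -1.20344343e+00] [ 0.0001  0.0029  0.0013  0.001  -0.0015 -0.0015]
```

```bash
python3 - <<'E'
from fit import *
S5,T5=pickle.load(open("st5.pkl","rb"));S4=pickle.load(open("st4.pkl","rb"))
def corr(c,q):
    c=dict(c);c["xyz"]=c["xyz"]+q[:3];c["attitude"]=(R.from_rotvec(q[3:]/1000)*R.from_rotvec(c["attitude"])).as_rotvec();return c
C=corr(S5,p[6:12])
cr=lambda P,x0,y0,k:(proj(C,P)[0]-[x0,y0]+.5)*k-.5
for z in (66,68,70): print(z,cr((509.5,150.4,z),197,142,10))
print("collar", cr((509.5,150.4,130),197,142,10), "x+1",cr((510.5,150.4,68),197,142,10),"y+1",cr((509.5,151.4,68),197,142,10))
print("hole pred",cr((507.4,152.6,45),197,142,10),"y+2",cr((507.4,154.6,45),197,142,10))
print("tip at stand", cr((571.2,-248.3,97.1),225,160,6),"seen 325,505; collar under", cr((571.2,-248.3,97.1+62),225,160,6))
E
```

```text
66 [373.7 371.2]
68 [373.8 365.7]
70 [373.9 360.1]
collar [375.8 190.8] x+1 [376.9 365.5] y+1 [373.4 364.2]
hole pred [365.9 425.6] y+2 [365.2 422.6]
tip at stand [321.7 508.1] seen 325,505; collar under [331.7 379.5]
```

```bash
python3 - <<'E'
from fit import *
from station import r
np.set_printoptions(precision=2,suppress=True,linewidth=160)
S0,T0=pickle.load(open("st0.pkl","rb"));S1,_=pickle.load(open("st1.pkl","rb"));S2,_=pickle.load(open("st2.pkl","rb"));S3=pickle.load(open("st3.pkl","rb"))
Ss=[S0,S1,S2,S3]
A=np.mean([s["img"].astype(float) for s in Ss],0)
g=A.mean(2)
print(g[179:190,226:241].round(0))
print(T0["img"].astype(int)[212:223,187:200].mean(2).round(0))
print(T0["img"].astype(int)[212:223,187:200,2])
def cen(g,c,w):
    x0,y0=c[0]-w,c[1]-w; P=g[y0:y0+2*w+1,x0:x0+2*w+1]; 
    edge=np.r_[P[0],P[-1],P[:,0],P[:,-1]]; b=np.median(edge); d=np.clip(b-P-4,0,None)
    yy,xx=np.mgrid[0:2*w+1,0:2*w+1]; return x0+(d*xx).sum()/d.sum(), y0+(d*yy).sum()/d.sum(), d.sum()
print("S",cen(g,(233,184),3))
print("T",cen(T0["img"].astype(float)[:,:,2],(193,217),3),cen(T0["img"].astype(float).mean(2),(193,217),3))
E
```

```text
[[164. 164. 165. 164. 164. 165. 166. 167. 166. 165. 164. 165. 166. 167. 168.]
 [164. 164. 165. 164. 164. 164. 166. 167. 166. 166. 165. 166. 165. 167. 168.]
 [164. 163. 165. 166. 165. 165. 166. 168. 167. 167. 167. 166. 166. 166. 167.]
 [165. 164. 165. 166. 165. 166. 165. 167. 167. 167. 167. 167. 166. 166. 166.]
 [165. 164. 164. 165. 167. 166. 156. 155. 166. 168. 168. 168. 167. 167. 166.]
 [166. 165. 165. 165. 167. 166. 135. 127. 162. 168. 169. 169. 168. 168. 167.]
 [167. 168. 166. 165. 167. 166. 168. 168. 168. 168. 168. 169. 169. 168. 167.]
 [168. 166. 166. 166. 166. 168. 168. 168. 167. 167. 169. 168. 169. 169. 169.]
 [168. 168. 168. 168. 167. 167. 167. 169. 168. 168. 169. 169. 168. 169. 169.]
 [170. 168. 168. 168. 168. 168. 168. 169. 169. 168. 168. 168. 170. 170. 169.]
 [169. 169. 169. 168. 168. 167. 168. 169. 164. 160. 159. 158. 157. 155. 155.]]
[[190. 192. 192. 192. 192. 192. 192. 190. 192. 193. 192. 195. 193.]
 [192. 191. 193. 191. 192. 193. 192. 192. 194. 195. 192. 193. 192.]
 [192. 192. 192. 192. 192. 193. 190. 192. 193. 191. 193. 193. 192.]
 [193. 193. 193. 192. 192. 187. 185. 
[... 692 characters left out ...]
94 188 185 191 195 195 196 195 194]
 [195 195 194 193 186 155 141 178 193 193 197 196 197]
 [192 191 193 193 179 120  99 162 190 194 195 195 196]
 [193 192 194 192 189 150 136 175 193 195 196 196 197]
 [192 194 193 192 194 187 189 193 195 194 195 197 196]
 [192 192 192 191 192 193 194 193 194 196 196 196 196]
 [192 191 192 192 193 192 194 192 194 194 194 192 195]
 [192 191 192 192 190 192 192 190 190 191 189 191 192]]
S (np.float64(232.57142857142858), np.float64(183.80331262939958), np.float64(80.49999999999996))
T (np.float64(192.6983372921615), np.float64(217.00950118764845), np.float64(421.0)) (np.float64(192.6769230769231), np.float64(217.02912087912088), np.float64(303.33333333333337))
```

```bash
python3 -m pendant '[[[0.21,-0.38,0.4],0],[[0,0,0.8],0],[[0,0,0.5],0],[[0,0,0.15],0]]';python3 -m pendant '[[[0,0,0],0],[[0,0,0],0],[[0,0,0],0],[[0,0,0],0],[[0,0,0],0]]';python3 -m pendant '[[[0,0,0],0],[[0,0,0],0],[[0,0,0],0],[[0,0,0],0],[[0,0,0],0]]';python3 go.py 506.5 153.5 125; python3 - <<'E'
from station import r
from h import *
import pickle
Q=[r.snapshot("side") for _ in range(3)]
S=Q[0]; S["img"]=np.mean([q["img"].astype(float) for q in Q],0).round().astype("uint8")
pickle.dump(S,open("st6.pkl","wb"))
crop(S,(232,180),50,40,16,"pics/s6.png")
E
```

```text
clock: 8.52
tcp_pos: [505.1, 153.5, 127.9]
tcp_rot: [-2.521, -1.872, 0.004]
force: [0.5, -0.3, -2.3]
gripper_width: 15.6
clock: 8.93
tcp_pos: [506.6, 153.5, 130.1]
tcp_rot: [2.522, 1.872, 0.001]
force: [-0.7, -0.4, -2.3]
gripper_width: 15.2
clock: 9.35
tcp_pos: [506.3, 153.6, 129.8]
tcp_rot: [-2.523, -1.872, 0.0]
force: [-1.2, 0.7, -2.9]
gripper_width: 15.2
clk 9.35 tcp [506.342 153.575 129.802] F [-1.193  0.745 -2.926] w 15.2 q6 -1.197000086017609
axes x [0.29  0.957 0.   ] z [-0.  0. -1.]
d tool cm [-0.003  0.017  0.48 ]
pics/s6.png x0,y0 207 160 k 16
```

View pics/s6.png

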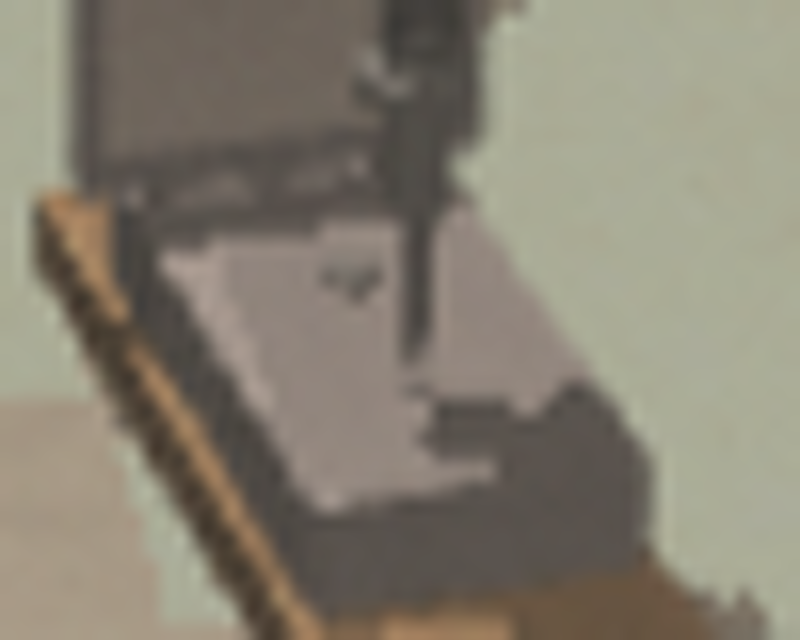

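```bash
python3 - <<'E'
import pickle,numpy as np
S=pickle.load(open("st6.pkl","rb"));g=S["img"].astype(float).mean(2)
np.set_printoptions(linewidth=160)
print(g[173:187,226:242].round(0))
for y in range(174,182):
    row=g[y,228:237]; b=np.median(np.r_[g[y,226:230],g[y,236:239]]); d=np.clip(b-row-5,0,None); print(y,(d*np.arange(228,237)).sum()/d.sum(),d.sum())
E
```

```text
[[ 84.  97.  99.  98.  99.  91.  78.  74.  96. 135. 139. 160. 164. 162. 163. 163.]
 [100. 132. 134. 136. 136. 131.  88.  71. 121. 134. 137. 148. 160. 164. 164. 164.]
 [132. 133. 133. 134. 134. 132.  85.  74. 133. 135. 136. 138. 149. 164. 164. 164.]
 [133. 124. 125. 123. 118. 132.  86.  76. 134. 136. 135. 137. 138. 161. 164. 164.]
 [132. 104. 111.  99.  98. 132.  87.  74. 135. 133. 135. 136. 136. 148. 161. 165.]
 [132. 133. 120.  99. 134. 131.  87.  76. 135. 134. 134. 134. 135. 138. 149. 163.]
 [134. 133. 133. 133. 133. 132.  86.  74. 135. 133. 133. 134. 135. 136. 138. 155.]
 [132. 134. 134. 135. 134. 131.  86.  80. 134. 136. 134. 135. 134. 135. 136. 144.]
 [133. 133. 133. 135. 134. 132.  88. 100. 136. 135. 135. 135. 136. 134. 135. 137.]
 [133. 133. 134. 135. 136. 133. 103. 119. 135. 137. 137. 137. 136. 134. 136. 136.]
 [135. 134. 133. 135. 136. 134. 128. 127. 134. 136. 137. 136. 136. 136. 135. 135.]
 [135. 135. 134. 134. 135. 134. 116. 106. 122. 127. 127. 127. 127. 136. 135. 123.]
 [135. 135. 135. 133. 136. 137. 138. 134.  84.  83.  84.  85.  88. 127. 124.  84.]
 [134. 136. 135. 135. 136. 137. 136. 124.  84.  84.  83.  83.  84.  84.  84.  83.]]
174 232.71091445427732 113.0
175 232.55555555555554 98.99999999999997
176 232.02631578947367 114.00000000000004
177 231.07847082494968 165.66666666666669
178 231.48578811369512 128.99999999999994
179 232.56013745704468 97.00000000000001
180 232.5306859205776 92.33333333333333
181 232.4139534883721 71.66666666666664
```

```bash
for k in 1; do python3 -m pendant '[[[0,0,0.1],0],[[0,0,0.1],0],[[0,0,0.1],0],[[0,0,0.1],0],[[0,0,0],0]]'| tr '\n' ' '; python3 -m pendant '[[[0,0,0],0],[[0,0,0],0],[[0,0,0],0]]'| tr '\n' ' '; done
python3 -m pendant '[[[0,0,0.05],0],[[0,0,0],0],[[0,0,0],0]]'| tr '\n' ' '
python3 -m pendant '[[[0,0,0.05],0],[[0,0,0],0],[[0,0,0],0]]'| tr '\n' ' '
```

```text
clock: 9.92 tcp_pos: [506.1, 153.5, 125.4] tcp_rot: [-2.522, -1.872, 0.001] force: [-0.8, 0.3, -1.9] gripper_width: 15.2 clock: 10.17 tcp_pos: [506.4, 153.6, 125.8] tcp_rot: [2.523, 1.872, 0.0] force: [-0.7, 0.4, -2.7] gripper_width: 15.0 clock: 10.42 tcp_pos: [506.3, 153.5, 125.3] tcp_rot: [-2.523, -1.872, 0.0] force: [0.5, 0.5, -2.2] gripper_width: 14.9 clock: 10.67 tcp_pos: [506.3, 153.5, 124.8] tcp_rot: [-2.523, -1.872, 0.0] force: [-0.8, -0.6, -2.7] gripper_width: 15.4
```

```bash

python3 -m pendant '[[[0,0,0.05],0],[[0,0,0],0],[[0,0,0],0]]'| tr '\n' ' '
python3 -m pendant '[[[0,0,0.05],0],[[0,0,0],0],[[0,0,0],0]]'| tr '\n' ' '
```

```text
clock: 10.92 tcp_pos: [506.4, 153.6, 124.3] tcp_rot: [-2.523, -1.872, 0.0] force: [0.1, 0.5, -3.2] gripper_width: 15.1 clock: 11.17 tcp_pos: [506.3, 153.6, 123.7] tcp_rot: [-2.523, -1.872, 0.0] force: [-0.3, 0.1, -3.1] gripper_width: 15.2
```

```bash

python3 -m pendant '[[[0,0,0.05],0],[[0,0,0],0],[[0,0,0],0]]'| tr '\n' ' '
python3 -m pendant '[[[0,0,0.05],0],[[0,0,0],0],[[0,0,0],0]]'| tr '\n' ' '
```

```text
clock: 11.42 tcp_pos: [506.3, 153.6, 123.2] tcp_rot: [-2.523, -1.872, 0.0] force: [-0.3, -0.5, -1.1] gripper_width: 15.0 clock: 11.67 tcp_pos: [506.4, 153.5, 122.8] tcp_rot: [-2.523, -1.872, 0.0] force: [0.7, -0.2, -2.5] gripper_width: 14.8
```

```bash

python3 -m pendant '[[[0,0,0.05],0],[[0,0,0],0],[[0,0,0],0]]'| tr '\n' ' '
python3 -m pendant '[[[0,0,0.05],0],[[0,0,0],0],[[0,0,0],0]]'| tr '\n' ' '; python3 - <<'E'
from station import r
from h import *
S=r.snapshot("side")
g=S["img"].astype(float).mean(2)
np.set_printoptions(linewidth=160)
print(g[173:189,226:242].round(0))
crop(S,(232,180),50,40,16,"pics/s7.png")
E
```

```text
clock: 11.92 tcp_pos: [506.3, 153.5, 122.3] tcp_rot: [-2.523, -1.872, 0.0] force: [-0.1, 0.1, -1.7] gripper_width: 15.2 clock: 12.17 tcp_pos: [506.3, 153.6, 121.8] tcp_rot: [-2.523, -1.872, 0.0] force: [-0.2, -0.6, -2.5] gripper_width: 15.1 [[ 82.  97.  99. 101.  97.  80.  79.  74.  76. 122. 139. 161. 163. 164. 162. 165.]
 [100. 134. 134. 137. 134.  99.  77.  76.  80. 133. 136. 148. 162. 166. 164. 164.]
 [132. 134. 131. 134. 131. 105.  75.  75.  95. 135. 135. 139. 150. 166. 164. 164.]
 [133. 125. 122. 123. 118. 133.  74.  77. 119. 134. 136. 135. 138. 162. 165. 165.]
 [130. 104. 110.  99.  98. 133.  83.  75. 132. 135. 135. 136. 139. 149. 160. 164.]
 [134. 132. 120.  97. 134. 133.  86.  76. 133. 134. 136. 134. 137. 137. 149. 165.]
 [134. 134. 136. 134. 133. 131.  87.  76. 135. 134. 134. 135. 135. 137. 138. 154.]
 [130. 135. 136. 134. 136. 131.  86.  74. 137. 135. 132. 134. 136. 136. 138. 142.]
 [133. 133. 134. 133. 135. 133.  88.  78. 137. 135. 135. 136. 134. 133. 134. 137.]
 [135. 133. 134. 134. 135. 131.  86.  80. 137. 137. 137. 136. 137. 133. 135. 136.]
 [134. 131. 132. 134. 135. 131.  88.  91. 135. 138. 134. 137. 138. 138. 135. 126.]
 [134. 136. 135. 133. 134. 137. 101.  97. 123. 126. 125. 128. 127. 137. 120.  84.]
 [135. 135. 132. 135. 136. 137. 138. 125.  83.  85.  82.  84.  87. 126.  84.  84.]
 [137. 135. 137. 135. 136. 137. 136.  83.  82.  83.  84.  84.  85.  83.  83.  85.]
 [135. 136. 136. 138. 137. 139. 135. 101.  83.  84.  84.  83.  85.  85.  84.  84.]
 [138. 138. 139. 135. 136. 134. 137. 135.  99. 103.  99.  82.  84.  85.  83.  82.]]
pics/s7.png x0,y0 207 160 k 16
```

View pics/s7.png

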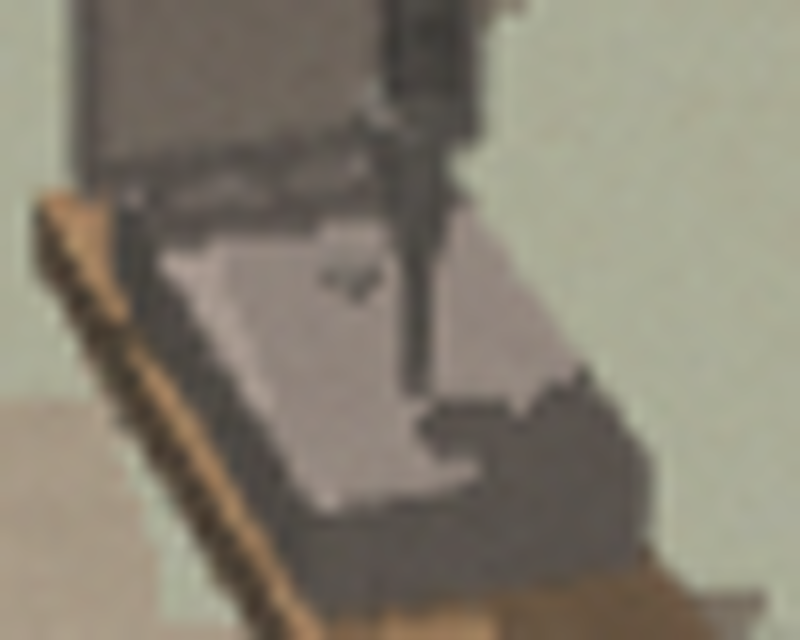

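```bash

python3 -m pendant '[[[0,0,0.05],0],[[0,0,0],0],[[0,0,0],0]]'| tr '\n' ' '
python3 -m pendant '[[[0,0,0.05],0],[[0,0,0],0],[[0,0,0],0]]'| tr '\n' ' '
```

```text
clock: 12.47 tcp_pos: [506.3, 153.5, 121.2] tcp_rot: [-2.523, -1.872, 0.0] force: [0.0, -0.8, -1.1] gripper_width: 15.4 clock: 12.72 tcp_pos: [506.3, 153.6, 120.7] tcp_rot: [-2.523, -1.872, 0.0] force: [-0.6, -0.1, -2.3] gripper_width: 15.4
```

```bash

python3 -m pendant '[[[0,0,0.05],0],[[0,0,0],0],[[0,0,0],0]]'| tr '\n' ' '
python3 -m pendant '[[[0,0,0.05],0],[[0,0,0],0],[[0,0,0],0]]'| tr '\n' ' '
```

```text
clock: 12.97 tcp_pos: [506.3, 153.5, 120.3] tcp_rot: [2.523, 1.872, -0.0] force: [-0.8, -0.3, -1.8] gripper_width: 15.5 clock: 13.22 tcp_pos: [506.4, 153.5, 119.8] tcp_rot: [-2.523, -1.872, 0.0] force: [-1.4, 0.6, -1.5] gripper_width: 15.6
```

```bash

python3 -m pendant '[[[0,0,0.05],0],[[0,0,0],0],[[0,0,0],0]]'| tr '\n' ' '
python3 -m pendant '[[[0,0,0.05],0],[[0,0,0],0],[[0,0,0],0]]'| tr '\n' ' '
```

```text
clock: 13.47 tcp_pos: [506.4, 153.6, 119.3] tcp_rot: [-2.523, -1.872, 0.0] force: [0.3, 0.8, -2.2] gripper_width: 15.2 clock: 13.72 tcp_pos: [506.3, 153.6, 118.7] tcp_rot: [-2.523, -1.872, 0.0] force: [0.2, 0.1, -2.8] gripper_width: 15.2
```

```bash

python3 -m pendant '[[[0,0,0.07],0],[[0,0,0],0]]'| tr '\n' ' '
python3 -m pendant '[[[0,0,0.07],0],[[0,0,0],0]]'| tr '\n' ' '
python3 -m pendant '[[[0,0,0.07],0],[[0,0,0],0]]'| tr '\n' ' '
```

```text
clock: 13.88 tcp_pos: [506.3, 153.6, 118.0] tcp_rot: [-2.523, -1.872, 0.0] force: [-0.9, -0.1, -1.8] gripper_width: 15.1 clock: 14.05 tcp_pos: [506.3, 153.5, 117.2] tcp_rot: [-2.523, -1.872, 0.0] force: [-0.1, 0.5, -2.3] gripper_width: 15.4 clock: 14.22 tcp_pos: [506.3, 153.5, 116.6] tcp_rot: [-2.523, -1.872, 0.0] force: [0.3, 0.8, -2.9] gripper_width: 15.0
```

```bash

python3 -m pendant '[[[0,0,0.07],0],[[0,0,0],0]]'| tr '\n' ' '
python3 -m pendant '[[[0,0,0.07],0],[[0,0,0],0]]'| tr '\n' ' '
python3 -m pendant '[[[0,0,0.07],0],[[0,0,0],0]]'| tr '\n' ' '
```

```text
clock: 14.38 tcp_pos: [506.3, 153.6, 115.9] tcp_rot: [-2.523, -1.872, 0.0] force: [-0.7, -0.2, -2.0] gripper_width: 15.1 clock: 14.55 tcp_pos: [506.3, 153.5, 115.2] tcp_rot: [-2.523, -1.872, 0.0] force: [0.2, -0.6, -2.0] gripper_width: 15.3 clock: 14.72 tcp_pos: [506.3, 153.6, 114.5] tcp_rot: [-2.523, -1.872, 0.0] force: [0.7, -0.7, -2.6] gripper_width: 15.1
```

```bash

python3 -m pendant '[[[0,0,0.07],0],[[0,0,0],0]]'| tr '\n' ' '
python3 -m pendant '[[[0,0,0.07],0],[[0,0,0],0]]'| tr '\n' ' '
python3 -m pendant '[[[0,0,0.07],0],[[0,0,0],0]]'| tr '\n' ' '
```

```text
clock: 14.88 tcp_pos: [506.3, 153.6, 113.8] tcp_rot: [-2.523, -1.872, 0.0] force: [-0.4, -0.4, -2.5] gripper_width: 15.3 clock: 15.05 tcp_pos: [506.5, 153.5, 113.3] tcp_rot: [2.523, 1.872, 0.0] force: [0.1, -0.7, -1.9] gripper_width: 15.3 clock: 15.22 tcp_pos: [506.6, 153.6, 112.8] tcp_rot: [2.522, 1.872, 0.001] force: [-0.2, 0.3, 0.9] gripper_width: 15.4
```

```bash

python3 -m pendant '[[[0,0,0.07],0],[[0,0,0],0]]'| tr '\n' ' '
python3 -m pendant '[[[0,0,0.07],0],[[0,0,0],0]]'| tr '\n' ' '
```

```text
clock: 15.38 tcp_pos: [506.5, 153.6, 112.0] tcp_rot: [2.523, 1.872, 0.001] force: [-0.6, 0.6, 1.2] gripper_width: 15.2 clock: 15.55 tcp_pos: [506.4, 153.6, 111.1] tcp_rot: [2.523, 1.872, 0.0] force: [0.8, -0.3, -0.2] gripper_width: 15.1
```

```bash

python3 -m pendant '[[[0,0,0.07],0],[[0,0,0],0]]'| tr '\n' ' '
python3 -m pendant '[[[0,0,0.07],0],[[0,0,0],0]]'| tr '\n' ' '
```

```text
clock: 15.72 tcp_pos: [506.5, 153.6, 110.5] tcp_rot: [2.523, 1.872, 0.0] force: [-0.7, 0.6, 0.6] gripper_width: 15.1 clock: 15.88 tcp_pos: [506.6, 153.5, 110.0] tcp_rot: [2.522, 1.872, 0.001] force: [0.3, -0.5, 2.9] gripper_width: 15.5
```

```bash

python3 -m pendant '[[[0,0,0.07],0],[[0,0,0],0]]'| tr '\n' ' '
python3 -m pendant '[[[0,0,0.05],0],[[0,0,0],0]]'| tr '\n' ' '
```

```text
clock: 16.05 tcp_pos: [506.8, 153.6, 109.5] tcp_rot: [2.522, 1.872, 0.001] force: [-1.4, -0.5, 3.8] gripper_width: 15.3 clock: 16.22 tcp_pos: [506.9, 153.6, 109.1] tcp_rot: [2.522, 1.872, 0.002] force: [0.3, -0.9, 4.7] gripper_width: 15.3
```

```bash

python3 -m pendant '[[[0,0,0.05],0],[[0,0,0],0]]'| tr '\n' ' '
```

```text
clock: 16.38 tcp_pos: [507.1, 153.6, 108.9] tcp_rot: [2.522, 1.872, 0.002] force: [-0.8, -0.6, 5.6] gripper_width: 15.0
```

```bash

python3 -m pendant '[[[0,0,0.05],0],[[0,0,0],0]]'| tr '\n' ' '
```

```text
clock: 16.55 tcp_pos: [507.3, 153.6, 108.6] tcp_rot: [2.522, 1.872, 0.003] force: [0.2, -0.1, 7.4] gripper_width: 14.9
```

```bash

python3 -m pendant '[[[0,0,0.04],0],[[0,0,0],0]]'| tr '\n' ' '
```

```text
clock: 16.72 tcp_pos: [507.4, 153.6, 108.3] tcp_rot: [2.522, 1.872, 0.003] force: [-0.6, 0.0, 7.3] gripper_width: 15.3
```

```bash

python3 -m pendant '[[[0,0,0.04],0],[[0,0,0],0]]'| tr '\n' ' '
```

```text
clock: 16.88 tcp_pos: [507.5, 153.6, 108.1] tcp_rot: [2.521, 1.872, 0.003] force: [0.0, -0.2, 7.2] gripper_width: 15.4
```

```bash

python3 -m pendant '[[[0,0,0.03],0],[[0,0,0],0]]'| tr '\n' ' '
```

```text
clock: 17.05 tcp_pos: [507.6, 153.6, 107.9] tcp_rot: [2.521, 1.871, 0.003] force: [-1.6, -0.4, 7.2] gripper_width: 15.2
```

```bash

python3 -m pendant '[[[0,0,0.04],0],[[0,0,0],0]]'| tr '\n' ' '
```

```text
clock: 17.22 tcp_pos: [507.7, 153.6, 107.6] tcp_rot: [2.521, 1.871, 0.004] force: [-0.6, -0.4, 7.8] gripper_width: 15.3
```

```bash

python3 -m pendant '[[[0,0,0.04],0],[[0,0,0],0]]'| tr '\n' ' '
```

```text
clock: 17.38 tcp_pos: [507.8, 153.6, 107.4] tcp_rot: [2.521, 1.871, 0.004] force: [-1.3, -1.0, 9.1] gripper_width: 15.3
```

```bash

python3 -m pendant '[[[0,0,0.03],0],[[0,0,0],0]]'| tr '\n' ' '
```

```text
clock: 17.55 tcp_pos: [507.9, 153.6, 107.1] tcp_rot: [2.521, 1.871, 0.004] force: [-1.2, -1.3, 9.7] gripper_width: 15.5
```

```bash

python3 -m pendant '[[[-0.02,-0.07,0.03],0],[[0,0,0],0]]'| tr '\n' ' '
```

```text
clock: 17.72 tcp_pos: [507.3, 153.7, 107.0] tcp_rot: [2.521, 1.871, 0.005] force: [-0.7, 0.1, 8.5] gripper_width: 15.1
```

```bash

python3 -m pendant '[[[0,0,0.04],0],[[0,0,0],0]]'| tr '\n' ' '
```

```text
clock: 17.88 tcp_pos: [507.5, 153.6, 106.7] tcp_rot: [2.521, 1.871, 0.005] force: [0.2, -0.4, 11.5] gripper_width: 15.5
```

```bash

python3 -m pendant '[[[0,0,0.03],0],[[0,0,0],0]]'| tr '\n' ' '
```

```text
clock: 18.05 tcp_pos: [507.5, 153.6, 106.5] tcp_rot: [2.521, 1.871, 0.005] force: [-0.5, -0.2, 9.9] gripper_width: 14.9
```

```bash

python3 -m pendant '[[[0,0,0.03],0],[[0,0,0],0]]'| tr '\n' ' '
```

```text
clock: 18.22 tcp_pos: [507.6, 153.6, 106.3] tcp_rot: [2.521, 1.871, 0.006] force: [-0.4, -0.4, 9.6] gripper_width: 15.5
```

```bash

python3 -m pendant '[[[0,0,0.03],0],[[0,0,0],0]]'| tr '\n' ' '
```

```text
clock: 18.38 tcp_pos: [507.6, 153.6, 106.0] tcp_rot: [2.521, 1.871, 0.006] force: [1.0, -1.7, 10.5] gripper_width: 15.2
```

```bash

python3 -m pendant '[[[0,0,0.03],0],[[0,0,0],0]]'| tr '\n' ' '
```

```text
clock: 18.55 tcp_pos: [507.6, 153.6, 105.8] tcp_rot: [2.52, 1.871, 0.006] force: [0.1, -0.5, 10.3] gripper_width: 15.3
```

```bash

python3 -m pendant '[[[0,0,0.03],0],[[0,0,0],0]]' -1 110| tr '\n' ' '
```

```text
clock: 18.72 tcp_pos: [507.6, 153.6, 105.4] tcp_rot: [2.521, 1.871, 0.005] force: [-0.9, -0.0, 10.7] gripper_width: 13.8
```

```bash

python3 -m pendant '[[[0,0,0.03],0],[[0,0,0],0]]'| tr '\n' ' '
```

```text
clock: 18.88 tcp_pos: [507.3, 153.6, 104.7] tcp_rot: [2.521, 1.871, 0.005] force: [-0.2, -0.4, 5.6] gripper_width: 13.7
```

```bash

python3 -m pendant '[[[0,0,0.03],0],[[0,0,0],0]]'| tr '\n' ' '
```

```text
clock: 19.05 tcp_pos: [506.8, 153.6, 103.6] tcp_rot: [2.521, 1.871, 0.003] force: [-0.0, -1.7, 4.6] gripper_width: 14.1
```

```bash

python3 -m pendant '[[[0,0,0.03],0],[[0,0,0],0]]'| tr '\n' ' '
```

```text
clock: 19.22 tcp_pos: [506.4, 153.5, 102.8] tcp_rot: [2.522, 1.872, 0.002] force: [0.4, 0.3, 5.0] gripper_width: 13.8
```

```bash

python3 -m pendant '[[[0,0,0],0],[[0,0,0],0]]'| tr '\n' ' '
```

```text
clock: 19.38 tcp_pos: [506.2, 153.6, 102.6] tcp_rot: [2.522, 1.872, 0.002] force: [1.4, -1.0, 4.3] gripper_width: 14.2
```

```bash

python3 -m pendant '[[[0,0,0.05],0],[[0,0,0],0]]'| tr '\n' ' '
```

```text
clock: 19.55 tcp_pos: [506.0, 153.6, 101.8] tcp_rot: [2.522, 1.872, 0.001] force: [1.2, 0.6, 4.4] gripper_width: 14.1
```

```bash

python3 -m pendant '[[[0,0,0],0]]'| tr '\n' ' '
```

```text
clock: 19.63 tcp_pos: [505.9, 153.6, 101.8] tcp_rot: [2.522, 1.872, 0.001] force: [1.7, -0.9, 5.1] gripper_width: 14.1
```

```bash

python3 -m pendant '[[[0.01,0.05,-0.3],0],[[0,0,-0.5],0],[[0,0,-0.5],0],[[0,0,-0.5],0],[[0,0,-0.5],0]]'| tr '\n' ' '; python3 -m pendant '[[[0,0,-0.5],0],[[0,0,-0.7],0],[[0,0,-1],0],[[0,0,-1],0],[[0,0,-1],0]]'| tr '\n' ' '; python3 -m pendant '[[[0,0,0],0],[[0,0,0],0],[[0,0,0],0],[[0,0,0],0],[[0,0,0],0]]'| tr '\n' ' ';  python3 -m pendant '[[[0,0,0],0],[[0,0,0],0],[[0,0,0],0],[[0,0,0],0],[[0,0,0],0]]'| tr '\n' ' ';python3 go.py 571.1 -248.8 238;python3 - <<'E'
from station import r
from h import *
S=r.snapshot("side")
import pickle;pickle.dump(S,open("st8.pkl","wb"))
crop(S,(232,165),60,60,10,"pics/s8.png")
E
```

```text
clock: 20.05 tcp_pos: [505.3, 153.5, 124.3] tcp_rot: [-2.522, -1.872, 0.003] force: [1.1, -0.5, -2.4] gripper_width: 13.8 clock: 20.47 tcp_pos: [506.2, 153.6, 168.0] tcp_rot: [-2.523, -1.872, -0.001] force: [1.3, 0.5, -2.6] gripper_width: 13.9 clock: 20.88 tcp_pos: [505.7, 153.5, 166.0] tcp_rot: [-2.522, -1.872, 0.002] force: [1.0, -0.5, -2.1] gripper_width: 14.1 clock: 21.3 tcp_pos: [506.1, 153.5, 166.7] tcp_rot: [-2.523, -1.872, 0.0] force: [-0.5, 0.3, -2.9] gripper_width: 13.8 clk 21.3 tcp [506.147 153.509 166.655] F [-0.504  0.285 -2.946] w 13.8 q6 -1.1970611578490864
axes x [ 0.29   0.957 -0.   ] z [-0. -0. -1.]
d tool cm [-36.626  17.867  -7.134]
pics/s8.png x0,y0 202 135 k 10
```

View pics/s8.png

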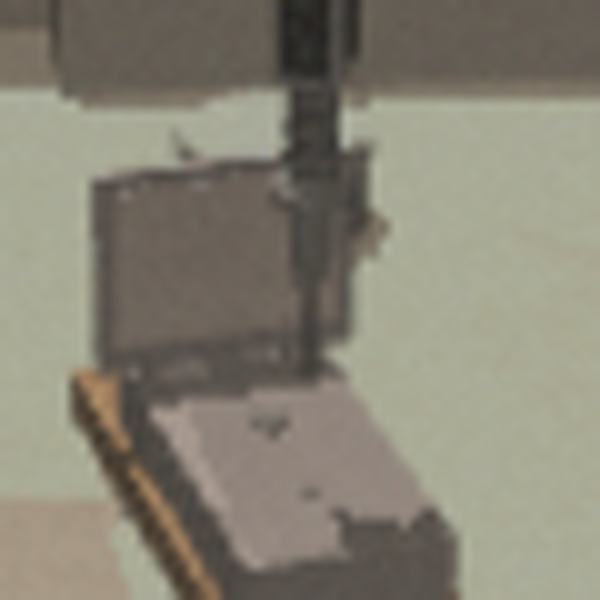

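```bash

python3 -m pendant '[[[0,0,-2],0],[[0,0,-2],0],[[0,0,-2],0],[[0,0,-1.1],0]]'| tr '\n' ' '; python3 -m pendant '[[[-3.6,1.8,0],0],[[-3.6,1.8,0],0],[[-3.6,1.8,0],0],[[-3.6,1.8,0],0],[[-3.6,1.8,0],0]]' | tr '\n' ' '; python3 -m pendant '[[[-3.6,1.8,0],0],[[-3.6,1.8,0],0],[[-3.6,1.7,0],0],[[-3.6,1.7,0],0],[[-3.6,1.7,0],0]]'| tr '\n' ' ';  python3 -m pendant '[[[-0.6,0.2,0],0],[[0,0,0],0],[[0,0,0],0],[[0,0,0],0],[[0,0,0],0]]'| tr '\n' ' ';python3 -m pendant '[[[0,0,0],0],[[0,0,0],0],[[0,0,0],0],[[0,0,0],0],[[0,0,0],0]]'| tr '\n' ' ';python3 go.py 571.1 -248.8 162
```

```text
clock: 21.68 tcp_pos: [507.2, 153.6, 240.3] tcp_rot: [2.521, 1.871, 0.005] force: [0.1, -0.2, -1.0] gripper_width: 14.2 clock: 22.1 tcp_pos: [540.0, -46.5, 237.5] tcp_rot: [-2.522, -1.873, -0.0] force: [1.9, 1.2, -1.3] gripper_width: 13.7 clock: 22.52 tcp_pos: [571.1, -244.3, 237.2] tcp_rot: [-2.523, -1.872, 0.0] force: [1.6, 0.1, -2.6] gripper_width: 14.0 clock: 22.93 tcp_pos: [571.5, -247.0, 237.6] tcp_rot: [-2.521, -1.875, -0.0] force: [-0.5, 0.1, -1.9] gripper_width: 14.2 clock: 23.35 tcp_pos: [571.5, -248.4, 237.8] tcp_rot: [2.522, 1.873, 0.0] force: [0.0, 0.4, -3.2] gripper_width: 14.1 clk 23.35 tcp [ 571.533 -248.419  237.77 ] F [ 0.019  0.371 -3.178] w 14.1 q6 -1.8689973785703355
axes x [0.289 0.957 0.   ] z [ 0. -0. -1.]
d tool cm [-0.049 -0.031  7.577]
```

Descend to just above the rim (point at about 78 mm, TCP ~160) and look.

```bash

python3 -m pendant '[[[-0.02,-0.03,2],0],[[0,0,2],0],[[0,0,2],0],[[0,0,1.5],0],[[0,0,0],0]]'| tr '\n' ' ';python3 -m pendant '[[[0,0,0],0],[[0,0,0],0],[[0,0,0],0],[[0,0,0],0],[[0,0,0],0]]'| tr '\n' ' ';python3 -m pendant '[[[0,0,0],0],[[0,0,0],0],[[0,0,0],0],[[0,0,0],0],[[0,0,0],0]]'| tr '\n' ' ';python3 go.py 571.1 -248.8 88.5; python3 - <<'E'
from station import r
from h import *
S=r.snapshot("side")
crop(S,(275,225),80,90,6,"pics/s9.png")
E
```

```text
clock: 23.77 tcp_pos: [568.9, -247.4, 158.4] tcp_rot: [-2.517, -1.868, 0.004] force: [0.2, -0.2, -2.0] gripper_width: 14.1 clock: 24.18 tcp_pos: [571.7, -249.1, 163.9] tcp_rot: [2.521, 1.871, 0.001] force: [-0.7, -0.0, -1.6] gripper_width: 13.5 clock: 24.6 tcp_pos: [571.1, -248.7, 162.7] tcp_rot: [-2.523, -1.872, 0.0] force: [-0.3, -0.4, -2.1] gripper_width: 14.0 clk 24.6 tcp [ 571.125 -248.736  162.679] F [-0.334 -0.357 -2.122] w 14.0 q6 -1.8694811413750816
axes x [0.29  0.957 0.   ] z [-0.  0. -1.]
d tool cm [-0.007 -0.     7.418]
pics/s9.png x0,y0 235 180 k 6
```

View pics/s9.png

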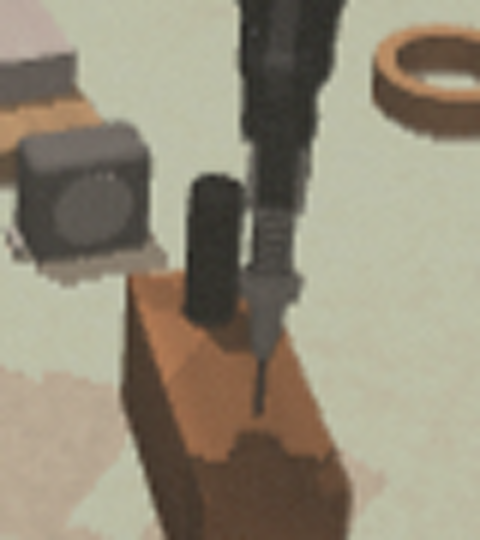

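```bash

python3 -m pendant '[[[0,0,0.5],0],[[0,0,0.5],0],[[0,0,0.5],0],[[0,0,0.5],0],[[0,0,0.5],0]]'| tr '\n' ' '
```

```text
clock: 25.07 tcp_pos: [570.9, -248.6, 136.7] tcp_rot: [-2.522, -1.872, 0.0] force: [0.4, 0.1, -1.3] gripper_width: 13.7
```

```bash

python3 -m pendant '[[[0,0,0.5],0],[[0,0,0.5],0],[[0,0,0.5],0],[[0,0,0.5],0],[[0,0,0.5],0]]'| tr '\n' ' '
```

```text
clock: 25.48 tcp_pos: [571.1, -248.8, 112.2] tcp_rot: [2.523, 1.872, -0.0] force: [-0.2, 0.4, -2.8] gripper_width: 14.0
```

```bash

python3 -m pendant '[[[0,0,0.5],0],[[0,0,0.5],0],[[0,0,0.5],0],[[0,0,0.4],0],[[0,0,0],0]]'| tr '\n' ' '
```

```text
clock: 25.9 tcp_pos: [570.5, -248.3, 92.4] tcp_rot: [-2.521, -1.871, 0.001] force: [-0.6, -1.4, -2.6] gripper_width: 14.2
```

```bash

python3 -m pendant '[[[0,0,0],0],[[0,0,0],0],[[0,0,0],0],[[0,0,0],0],[[0,0,0],0]]'| tr '\n' ' '
```

```text
clock: 26.32 tcp_pos: [571.3, -248.8, 94.0] tcp_rot: [2.522, 1.872, 0.0] force: [0.5, 0.1, -2.0] gripper_width: 13.8
```

```bash

python3 -m pendant '[[[0,0,0.1],0],[[0,0,0.1],0],[[0,0,0.1],0],[[0,0,0],0]]'| tr '\n' ' '; python3 -m pendant '[[[0,0,0],0],[[0,0,0],0],[[0,0,0],0]]'| tr '\n' ' '
```

```text
clock: 26.65 tcp_pos: [570.9, -248.6, 90.3] tcp_rot: [-2.522, -1.872, 0.0] force: [-0.4, 0.7, -2.3] gripper_width: 13.5 clock: 26.9 tcp_pos: [571.2, -248.8, 90.7] tcp_rot: [2.523, 1.872, 0.0] force: [0.0, 0.2, -2.8] gripper_width: 14.0
```

```bash

python3 -m pendant '[[[0,0,0.05],0],[[0,0,0],0],[[0,0,0],0]]'| tr '\n' ' '; python3 -m pendant '[[[0,0,0.05],0],[[0,0,0],0],[[0,0,0],0]]'| tr '\n' ' '
```

```text
clock: 27.15 tcp_pos: [571.1, -248.7, 90.1] tcp_rot: [-2.523, -1.872, 0.0] force: [-0.5, 0.1, -2.3] gripper_width: 13.7 clock: 27.4 tcp_pos: [571.1, -248.7, 89.7] tcp_rot: [-2.523, -1.872, 0.0] force: [-0.4, 1.1, -0.7] gripper_width: 14.0
```

```bash

python3 -m pendant '[[[0,0,0.04],0],[[0,0,0],0],[[0,0,0],0]]'| tr '\n' ' '
```

```text
clock: 27.65 tcp_pos: [571.1, -248.7, 89.3] tcp_rot: [-2.523, -1.872, 0.0] force: [-0.8, 0.3, -2.7] gripper_width: 13.8
```

```bash

python3 -m pendant '[[[0,0,0.04],0],[[0,0,0],0],[[0,0,0],0]]'| tr '\n' ' '
```

```text
clock: 27.9 tcp_pos: [571.1, -248.7, 88.9] tcp_rot: [-2.523, -1.872, 0.0] force: [0.2, -0.2, -2.0] gripper_width: 13.9
```

```bash

python3 -m pendant '[[[0,0,0.04],0],[[0,0,0],0],[[0,0,0],0]]'| tr '\n' ' '; python3 -m pendant '[[[0,0,0.03],0],[[0,0,0],0],[[0,0,0],0]]'| tr '\n' ' '
```

```text
clock: 28.15 tcp_pos: [571.3, -248.8, 88.8] tcp_rot: [2.522, 1.872, 0.0] force: [-0.9, -0.0, -0.1] gripper_width: 14.1 clock: 28.4 tcp_pos: [571.4, -248.9, 88.7] tcp_rot: [2.522, 1.872, 0.0] force: [-1.8, 0.8, 2.1] gripper_width: 14.2
```

```bash

python3 -m pendant '[[[0,0,0.04],0],[[0,0,0],0],[[0,0,0],0]]'| tr '\n' ' '; python3 -m pendant '[[[0,0,0.03],0],[[0,0,0],0],[[0,0,0],0]]'| tr '\n' ' '
```

```text
clock: 28.65 tcp_pos: [571.5, -248.9, 88.7] tcp_rot: [2.522, 1.872, 0.0] force: [-2.0, 1.7, 5.0] gripper_width: 13.7 clock: 28.9 tcp_pos: [571.5, -249.0, 88.7] tcp_rot: [2.522, 1.872, 0.0] force: [-2.4, 1.3, 6.3] gripper_width: 13.8
```

```bash

python3 -m pendant '[[[0,0,-0.06],0],[[0,0,0],0],[[0,0,0],0]]'| tr '\n' ' '; python3 -m pendant '[[[0,0,0],0],[[0,0,0],0],[[0,0,0],0],[[0,0,0],0],[[0,0,0],0]]' 1 20| tr '\n' ' ';python3 -m pendant '[[[0,0,0],0],[[0,0,0],0],[[0,0,0],0]]'| tr '\n' ' '
```

```text
clock: 29.15 tcp_pos: [571.4, -248.9, 88.7] tcp_rot: [2.522, 1.872, 0.0] force: [-1.6, 1.4, 5.2] gripper_width: 13.9 clock: 29.57 tcp_pos: [571.0, -248.7, 87.8] tcp_rot: [-2.522, -1.872, 0.0] force: [0.4, -0.4, -1.0] gripper_width: 73.6 clock: 29.82 tcp_pos: [571.2, -248.7, 88.1] tcp_rot: [2.523, 1.872, 0.0] force: [-0.4, -0.0, 0.0] gripper_width: 85.7
```

```bash

python3 -m pendant '[[[0,0,-1],0],[[0,0,-2],0],[[0,0,-2.5],0],[[0,0,-3],0],[[0,0,-3],0]]'| tr '\n' ' ';python3 -m pendant '[[[0,0,-3],0],[[0,-3,-1],0],[[0,-3,0],0],[[0,-3,0],0],[[0,-3,0],0]]'| tr '\n' ' ';python3 -m pendant '[[[0,0,0],0],[[0,0,0],0],[[0,0,0],0],[[0,0,0],0],[[0,0,0],0]]'| tr '\n' ' '; python3 - <<'E'
from station import r
from h import *
S=r.snapshot("side");T=r.snapshot("top")
crop(S,(265,215),110,110,6,"pics/s10.png");cv2.imwrite("pics/t10.png",T["img"][:,:,::-1])
E
```

```text
clock: 30.23 tcp_pos: [570.8, -248.6, 204.7] tcp_rot: [-2.522, -1.872, 0.0] force: [0.4, -0.8, 0.8] gripper_width: 85.4 clock: 30.65 tcp_pos: [455.3, -213.6, 244.2] tcp_rot: [2.521, 1.872, 0.0] force: [-0.3, 0.3, 0.2] gripper_width: 85.5 clock: 31.07 tcp_pos: [457.1, -214.4, 243.5] tcp_rot: [2.522, 1.872, 0.0] force: [-0.0, 0.2, 0.4] gripper_width: 85.6 pics/s10.png x0,y0 210 160 k 6
```

View pics/s10.png

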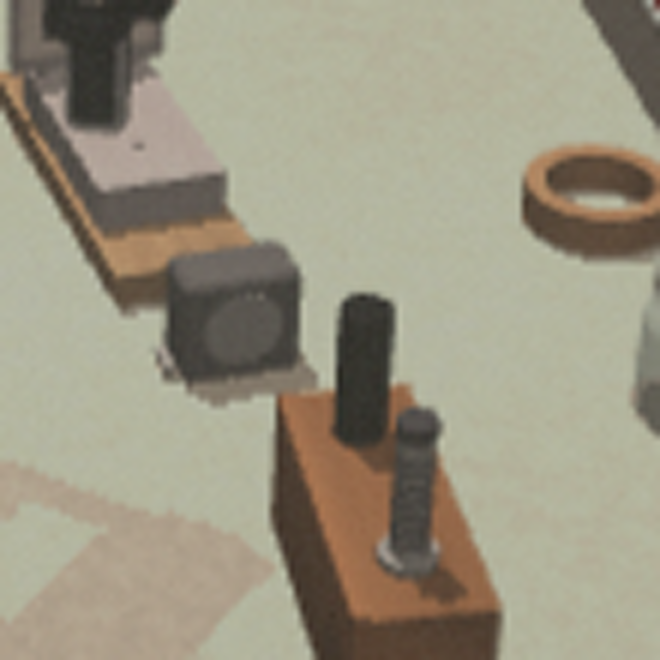

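View pics/t10.png

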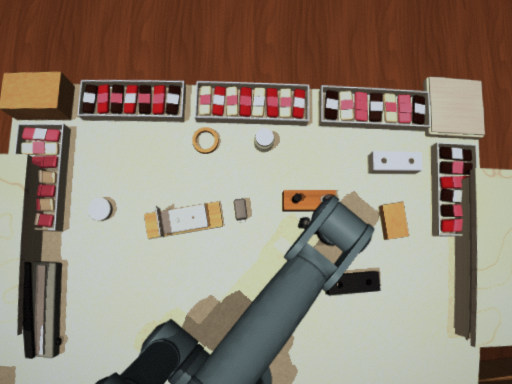

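```bash
python3 -c "
from station import r
print(r.get_state()['clock'],r.hand_in())"
```

```text
the job is handed in; nothing more can be done
31.1667 None
```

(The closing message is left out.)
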